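Clear the chopping block with the bench scraper

TASK

Lift the bench scraper off its hook and use its blade to sweep the four carrot rounds off the chopping block into the baking tin beside it, without the gripper touching the carrots. Then hang the scraper back on its free hook by the slot, let go of it, and leave everything else where it is.

Things in the scene. Friction and masses are not known exactly. Their poses are not given: they have to be found in the camera images.
- scraper: Steel bench scraper, 220 g, hanging upright, handle on top, lower edge 80 mm above the worktop, same front and back. Origin: middle of the lower edge; x normal to the blade, y along the handle, z up. Blade 140 mm wide (y), 110 high, 3 thick. Handle: dark wood block 140 long (y), 22 thick (x), z = 108 to 136 mm. Hanging slot in the blade: y = -25 to 25, z = 72 to 100 mm; the hook goes through it.
- scraper_slot (a point): Middle of the upper edge of the scraper's hanging slot (where it bears on the hook): scraper z = 100 mm. Axes as the scraper's. The upturned hook tip stands in front of the blade up to 12 mm above this level.
- scraper_handle (a point): Centre of the scraper's wooden handle: scraper z = 122 mm. Axes as the scraper's. In its middle, fingers reaching below the handle would meet the hook's tip; from 30 to 55 mm either side of the middle the handle is free for a grasp across its 22 mm, from above.
- rack: Fixed steel utensil rack: two feet 125 mm long (x), 12 high at y = -155 and 155 mm, thin posts, a 12 mm rail along y, centre at z = 174 mm, and two flat strap hooks towards its -x side (to the robot) at y = -90 and 90 mm. Origin: on the worktop under the middle of the rail. The scraper hangs on one hook, the biscuit cutter on the other; which is which varies.
- hook_right (a point): Point on the top face of a hook's arm: rack x = -45, y = -90, z = 180 mm; axes as the rack's. Each hook is a steel strap 20 mm wide (y), 3 thick: a level arm from the rail to 31 mm in front (-x) of this point, then an upturned tip 3 mm thick ending 12 mm above the arm's top face. The scraper hangs within 15 mm of this point along the arm.
- hook_left (a point): The same point on the hook at rack y = +90 mm.
- block: Fixed wooden chopping block, 340 mm (x) by 240 mm (y), 40 mm high. Origin: centre of its underside. The baking tin stands 4 mm off one of its long sides (block +y or -y, varies) and a wire cooling rack off the other, both in line with the block.
- tin: Fixed aluminium baking tin, outside 240 mm (x) by 150 mm (y), walls 3 mm thick and 28 mm high (12 mm lower than the block's top), floor 3 mm thick. Origin: centre of its underside; axes parallel to the block's; its centre is 199 mm from the block's.
- cooling_rack: Fixed wire cooling rack, 240 by 150 mm, 20 mm high, on the other side of the block from the tin. Origin: centre of its underside. Nothing belongs on it.
- carrot1: Thick round of carrot, 34 mm across and 18 mm high, about 17 g, lying flat on the block, loose. Origin: its very centre, 9 mm above the face it lies on. The four rounds lie within 55 mm (block x) and 65 mm (block y) of the block's centre.
- carrot2: Another carrot round, as carrot1.
- carrot3: Another carrot round, as carrot1.
- carrot4: Another carrot round, as carrot1.
- cutter: Bystander: plain round biscuit cutter, an aluminium band 76 mm across and 26 mm wide, hanging on the hook the scraper is not on. Origin: centre of the ring.
- knife: Bystander: paring knife, 195 mm long and 16 mm high, lying along the block's y near its +x end (120 mm or more from the block's middle line). Origin: middle of its length, underside.
- spatula: Bystander: silicone spatula with a wooden handle, 250 mm long, 18 mm high, flat on the worktop between robot and utensil rack. Origin: underside near the joint of blade and handle.
- bowl_large: Bystander: aluminium bowl, 180 mm across, 60 mm high, behind the work. Origin: centre of its underside.
- bowl_small: Bystander: smaller aluminium bowl, 140 mm across, nested in the large one. Origin: centre of its underside.
- timer: Bystander: round plastic kitchen timer, 64 mm across, 48 mm high, behind the utensil rack. Origin: centre of its underside.
There are look-alikes about, which are no part of the job. Leave any purple look-alike of the scraper alone.

How it is judged:
By the outcome, as a careful person would: the job done as asked, in the order asked, and still so for the second after the job is handed in, with the robot touching nothing.
It also fails if it takes over 56 s, if anything falls off the work surface, if the arm or the gripper's body presses on something with over 40 N, if the wrist force passes 120 N, or if a joint passes its speed limit or range.

ROBOT

A 6-joint arm with a two-finger parallel gripper is mounted at the origin on the work surface. World frame = base frame: x ahead of the robot, y to its left, z up, the work surface at z = 0. Lengths are in m, angles in rad, forces in N, time in s.
With the tool pointing down it reaches from about 0.375 to 0.825 m from the base axis. Payload 5.5 kg.
Tool frame: the origin (TCP) lies at the very end of the fingers, on their centre line; the grasp point (between the pads) lies 19 mm behind it; z points along the fingers, y is the line along which they close (so a half turn about z gives the same grasp; the last joint's range is limited). The gripper opens to 85 mm and grips with 20 to 120 N. Pads are 22 mm wide; open, the fingers measure 114 mm over their backs; the gripper's body (76 mm by 85 mm) begins 54 mm behind the grasp point. The pads swing forward as they close: fully open they stand 13 mm farther back than shut.
Start: joints at [0, 0.314, -0.047, 1.21, 0, 1.571], TCP at [0.6, -0, 0.231] pointing down, gripper open.
Joint ranges: [-2.67, 2.67], [-0.69, 1.73], [-1.03, 1.25], [-2.08, 2.16], [-1.42, 1.45], [-3.14, 3.14]. Speed limits (rad/s): [2.39, 2.39, 3.01, 3.14, 3.14, 3.14].

INTERFACE

Orientations are given as a rotation vector (axis times angle).
In Python, from rig import * gives the robot as it stands. The module is installed in compiled form; this text tells all that it offers.
- The arm moves only by the tool jog_arm, never from a script. Its argument "commands" is a list of rows, each an object with "xyz": the shift along the tool's x, y, z in units of 30 mm (1.0 is 30 mm), a list of three; "rot": the turn, a rotation vector about the tool's x, y, z in units of 8 degrees (1.0 is 8 degrees), a list of three. A call has 1 to 12 rows; each row shifts and turns the commanded pose from where the row before left it, along the tool's axes as they then stand; what a row does not reach is not made up. A row lasts 1/8 s, in which the tool goes at most 62.5 mm and 10.7 degrees, less where a joint would pass 70% of its speed; a pose out of reach is approached as far as the arm can. A call with a number of a shift or a turn outside -1 to 1 is refused whole. A call with a gripper value outside its range is refused whole. "gripper" is the finger opening in mm, from 0 to 85.4, set as the call begins (left out, the last holds). The fingers move at their own pace and stop on an object; "force" is the grip in N (left out, the last holds). Time passes only in rows, so rows that do not move let the fingers close. It gives the time, the measured TCP pose, the force, the opening and the grip force at its end, in the units of the state.
- get_obs(): the state, without advancing time (a new reading comes with each control period).
- snapshot(name): name is "scene" or "side" or "wrist"; returns a dict with "image" (480x640x3 uint8, red, green, blue), "K" (3x3 intrinsics, pixels), "dist" ([k1, k2, p1, p2, k3] as OpenCV has them; the pictures are not rectified), "R" (3x3) and "t" (3): a world point X has camera coordinates R X + t; the wrist camera has in their place "mount" (4x4, takes a point from camera to tool coordinates, whose origin is the TCP and whose axes are the flange's). Camera axes: x right, y down, z forward; pixel columns grow to the right and rows downward; lengths in m; the calibration is good to about 2 mm. A picture is of the moment at which its call begins: read the wrist's pose just before it. There is no depth.
- job_done(): hands the job in; it is judged then, once.
The state is a dict: "clock": time; "joints": joint angles; "qvel": joint speeds; "joint_torque": joint torques, N m; "tool_pos": TCP position; "ee_rot": TCP orientation; "contact_force": force on the tool from outside, world axes, zero at the start; "torque": the same for the moment, N m; "gripper_width": opening from 0.0 (shut) to 1.0 (fully open); "gripper_force": force on a finger pad.
Only numpy, scipy, OpenCV 4.12 (cv2) and the standard library are available. Lean on these libraries where they do the work, as an engineer would, in place of code of your own. Each camera call takes 0.05 s, during which the arm holds its last target. There are 200 camera calls.

## Working session

There is one attempt and no reset: what is moved stays moved. The work goes in short steps, Python scripts to look and compute and a tool call to move; the robot and the scene stay as the last step left them, time stands still between calls to the robot, and variables do not carry over. Pictures are saved under pics/ and viewed, at most 13 in all, crops included, and the job is handed in when it is done.

Besides the shell and the picture viewer there is one more tool, called after "Request:" as name([rows], argument=value, ...), one row to a line, values as JSON. jog_arm: Moves the arm, as the interface text tells. Its arguments: {"type":"object","properties":{"commands":{"type":"array"},"gripper":{"type":"number"},"force":{"type":"number"}},"required":["commands"]}

```bash
mkdir -p pics; cat > h.py <<'E'
from rig import *
import numpy as np, cv2
from scipy.spatial.transform import Rotation as Ro
def snap(n,f=None):
    o=get_obs(); s=snapshot(n)
    if n=="wrist":
        T=np.eye(4);T[:3,:3]=Ro.from_rotvec(o["ee_rot"]).as_matrix();T[:3,3]=o["tool_pos"]
        C=np.linalg.inv(T@np.array(s["mount"]));s["R"],s["t"]=C[:3,:3],C[:3,3]
    s["R"]=np.array(s["R"]);s["t"]=np.array(s["t"]);s["K"]=np.array(s["K"]);s["dist"]=np.array(s["dist"])
    if f: cv2.imwrite("pics/"+f,s["image"][:,:,::-1]); np.savez("pics/"+f[:-4],**{k:s[k] for k in("image","K","dist","R","t")})
    return s
def ray(s,p):
    u=cv2.undistortPoints(np.array(p,float).reshape(1,1,2),s["K"],s["dist"])[0,0]
    d=s["R"].T@np.array([u[0],u[1],1]); return -s["R"].T@s["t"],d/np.linalg.norm(d)
def onz(s,p,z):
    c,d=ray(s,p); return c+d*(z-c[2])/d[2]
def tri(s1,p1,s2,p2):
    A=np.zeros((3,3));b=np.zeros(3);R=[ray(s1,p1),ray(s2,p2)]
    for c,d in R:
        P=np.eye(3)-np.outer(d,d);A+=P;b+=P@c
    x=np.linalg.solve(A,b); return x,[round(1e3*float(np.linalg.norm((np.eye(3)-np.outer(d,d))@(x-c))),1) for c,d in R]
def proj(s,X):
    return cv2.projectPoints(np.array(X,float).reshape(-1,1,3),cv2.Rodrigues(s["R"])[0],s["t"],s["K"],s["dist"])[0][:,0]
def load(f): return dict(np.load("pics/"+f+".npz"))
E
python3 - <<'E'
from h import *
for n in("scene","side"):
    s=snap(n,n+"0.png");print(n,-s["R"].T@s["t"],s["R"][2],s["K"][0,0])
o=get_obs();print(o)
E
```

```text
scene [ 1.25836693 -0.34651532  1.15511846] [-0.55084755  0.2177897  -0.80568891] 434.53007366337
side [0.13737155 1.01792532 1.02042659] [ 0.28642259 -0.73992954 -0.60865949] 569.9550933340053
{'clock': 0.1, 'joints': array([ 1.81862289e-05,  3.14223505e-01, -4.79383646e-02,  1.21021192e+00,
        2.13302227e-05,  1.57080742e+00]), 'qvel': array([-0.00028404, -0.00180728,  0.00150275,  0.00030438, -0.00114687,
       -0.00053242]), 'joint_torque': array([ 9.99693766e-04, -5.40766132e+01,  3.40542591e+01,  1.10156229e-02,
        1.53784813e-04, -8.18082242e-06]), 'tool_pos': array([5.99492289e-01, 1.79606747e-05, 2.30497757e-01]), 'ee_rot': array([-2.22063389e+00, -2.22064961e+00,  1.72782948e-03]), 'contact_force': array([ 0.01029049, -0.20249878,  0.73077783]), 'torque': array([-0.01336403,  0.0080722 , -0.04110744]), 'gripper_force': 0.0, 'gripper_width': 1.000118799943422}
```

View pics/scene0.png

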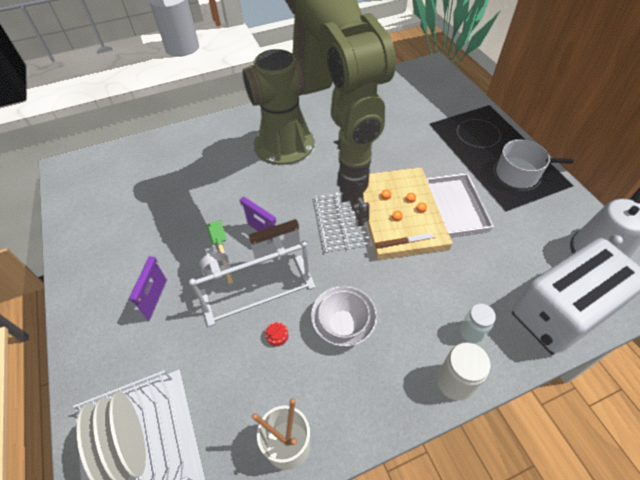

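View pics/side0.png

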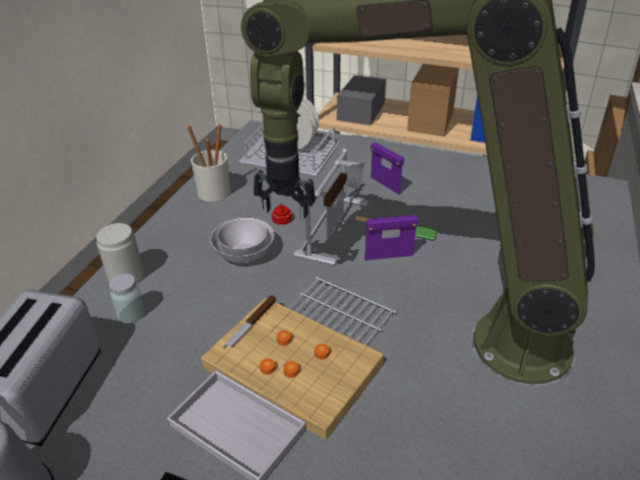

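Scene camera: the brown-handled steel scraper hangs on the rack at about (275,232). The purple look-alikes are at (258,215) and (149,288), the cutter is at (213,263), carrots at about (387–422,194–216), tin at (460,205). Candidates for the scraper: (275,232) brown and steel on the rack, (258,215) purple, (149,288) purple. I choose the first and check it in one close crop.

```bash
python3 - <<'E'
from h import *
a=load("scene0")["image"][185:325,175:335][:,:,::-1];b=load("side0")["image"][130:270,280:440][:,:,::-1]
c=load("scene0")["image"][160:270,360:500][:,:,::-1];d=load("side0")["image"][260:480,165:405][:,:,::-1]
f=lambda i:cv2.resize(i,(400,300),interpolation=cv2.INTER_CUBIC)
# a: 160x140->400x350
g=lambda i,k:cv2.resize(i,None,fx=k,fy=k,interpolation=cv2.INTER_CUBIC)
p=np.zeros((600,800,3),np.uint8)
A=g(a,2.5);B=g(b,2.5);p[:350,:400]=A;p[:350,400:]=B
cv2.imwrite("pics/crop1.png",p[:350])
s1,s2=load("scene0"),load("side0")
def blobs(s,lo,hi,mn):
    h=cv2.cvtColor(s["image"],cv2.COLOR_RGB2HSV);m=cv2.inRange(h,lo,hi)
    n,_,st,ce=cv2.connectedComponentsWithStats(m)
    return [(ce[i],st[i]) for i in range(1,n) if st[i,4]>=mn]
for n,s in(("scene",s1),("side",s2)):
    print(n)
    for c,st in blobs(s,(5,190,150),(13,255,255),12): print(" carrot?",c.round(1),st,onz(s,c,.049).round(4))
# block corners
for n,s in(("scene",s1),("side",s2)):
    h=cv2.cvtColor(s["image"],cv2.COLOR_RGB2HSV);m=cv2.inRange(h,(14,70,120),(28,255,255))
    k,l,st,ce=cv2.connectedComponentsWithStats(m)
    c=[(st[i],ce[i].round()) for i in range(1,k) if st[i,4]>500];print(n,c)
E
```

```text
scene
side
 carrot? [283.1 337.1] [277 331  14  14 122] [0.5284 0.204  0.049 ]
 carrot? [321.  350.8] [315 344  14  15 132] [0.4323 0.2138 0.049 ]
 carrot? [266.6 365.6] [260 359  15  15 132] [0.53   0.2941 0.049 ]
 carrot? [290.1 368.6] [284 362  14  15 142] [0.4783 0.2844 0.049 ]
scene [(array([ 363,  168,   89,   92, 5365], dtype=int32), array([403., 213.])), (array([   0,  248,   37,   82, 1738], dtype=int32), array([ 12., 287.])), (array([   0,  326,   26,  154, 3428], dtype=int32), array([ 12., 410.])), (array([  353,   341,   287,   139, 20237], dtype=int32), array([542., 433.]))]
side [(array([ 313,   39,  159,   30, 2852], dtype=int32), array([405.,  51.])), (array([ 319,   83,  168,   71, 4452], dtype=int32), array([414., 122.])), (array([  201,   298,   182,   141, 11504], dtype=int32), array([295., 365.]))]
```

View pics/crop1.png

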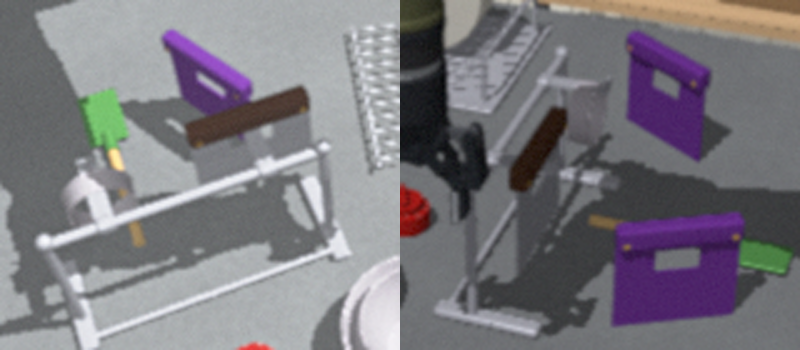

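The crop confirms it: brown wood handle on grey steel blade with its slot on the hook in scene crop at (248,118), that is full image (274,232). The purple ones are decoys. Rail ends are at scene (193,282) and (304,244).

```bash
python3 - <<'E'
from h import *
s1,s2=load("scene0"),load("side0")
r=[onz(s1,p,.174) for p in((193,281.8),(304.2,243.8))];print("rail scene",r,np.linalg.norm(r[0]-r[1]))
r2=[onz(s2,p,.174) for p in((280+560/2.5,130+55/2.5),(280+468/2.5,130+175/2.5))];print("rail side far",r2[0])
def rect(s,box):
    x0,y0,x1,y1=box;h=cv2.cvtColor(s["image"],cv2.COLOR_RGB2HSV)[y0:y1,x0:x1]
    m=((h[...,2]<95)&(h[...,1]>90)&((h[...,0]<20)|(h[...,0]>172))).astype(np.uint8)
    n,l,st,ce=cv2.connectedComponentsWithStats(m);i=1+np.argmax(st[1:,4])
    q=np.argwhere(l==i)[:,::-1]+[x0,y0]
    rc=cv2.minAreaRect(q.astype(np.float32));b=cv2.boxPoints(rc);print(st[i],rc)
    # ends
    e=sorted([(np.linalg.norm(b[k]-b[(k+1)%4]),k) for k in range(4)])[:2]
    return q.mean(0),[(b[k]+b[(k+1)%4])/2 for _,k in e]
a,ea=rect(s1,(230,210,310,260));b,eb=rect(s2,(320,165,355,215))
print(a,ea,b,eb,tri(s1,a,s2,b))
for p in ea: print("scene end z.205",onz(s1,p,.205).round(4))
for p in eb: print("side end z.205",onz(s2,p,.205).round(4))
h=cv2.cvtColor(s1["image"],cv2.COLOR_RGB2HSV)
m=cv2.inRange(h,(4,150,120),(14,255,255));m[:160]=0;m[240:]=0;m[:,:370]=0;m[:,440:]=0
n,_,st,ce=cv2.connectedComponentsWithStats(m)
for i in range(1,n):
    if st[i,4]>15: print("car",ce[i].round(1),st[i,4],onz(s1,ce[i],.049).round(4))
for n,s,c in(("scene",s1,(403,213)),("side",s2,(295,365))):
    h=cv2.cvtColor(s["image"],cv2.COLOR_RGB2HSV);m=cv2.inRange(h,(14,70,120),(28,255,255))
    k,l,st,ce=cv2.connectedComponentsWithStats(m);i=np.argmin(np.linalg.norm(ce-np.array(c),axis=1))
    H=cv2.convexHull(np.argwhere(l==i)[:,::-1].astype(np.int32))
    P=cv2.approxPolyDP(H,4,True)[:,0]
    for p in P: print(n,p,onz(s,p,.04).round(3))
E
```

```text
rail scene [array([ 0.59363154, -0.45200443,  0.174     ]), array([ 0.59696989, -0.14127802,  0.174     ])] 0.31074433895729797
rail side far [ 0.13141788 -0.61832404  0.174     ]
[21 20 20  9 46] ((260.69268798828125, 234.14222717285156), (5.268045425415039, 19.06074333190918), 73.3007583618164)
[  4   9  22  32 287] ((334.78497314453125, 189.0828857421875), (9.213640213012695, 36.35068893432617), 30.25643539428711)
[260.2173913 234.       ] [array([269.82114, 231.4037 ], dtype=float32), array([251.56424, 236.88075], dtype=float32)] [334.68989547 189.83623693] [array([343.943 , 173.3834], dtype=float32), array([325.62695, 204.78236], dtype=float32)] (array([ 0.54103596, -0.23739472,  0.18839685]), [13.4, 13.4])
scene end z.205 [ 0.5417 -0.2189  0.205 ]
scene end z.205 [ 0.5394 -0.2704  0.205 ]
side end z.205 [ 0.5417 -0.2846  0.205 ]
side end z.205 [ 0.5384 -0.1215  0.205 ]
car [385.5 194.5] 56 [0.4332 0.2112 0.049 ]
car [410.7 197.7] 56 [0.4797 0.2816 0.049 ]
car [421.1 207.5] 57 [0.5309 0.2916 0.049 ]
car [396.8 216. ] 64 [0.5302 0.2013 0.049 ]
scene [449 248] [0.701 0.292 0.04 ]
scene [378 259] [0.649 0.073 0.04 ]
scene [363 199] [0.414 0.137 0.04 ]
scene [369 174] [0.317 0.207 0.04 ]
scene [421 168] [0.366 0.39  0.04 ]
scene [449 235] [0.658 0.32  0.04 ]
side [382 353] [0.303 0.167 0.04 ]
side [325 438] [0.351 0.417 0.04 ]
side [204 368] [0.661 0.341 0.04 ]
side [201 359] [0.68  0.321 0.04 ]
side [264 298] [0.628 0.091 0.04 ]
```

Request:
jog_arm([
  {"xyz": [-1,0,-1],"rot": [0,0,0]},
  {"xyz": [-1,-1,-1],"rot": [0,0,0]},
  {"xyz": [-1,-1,-1],"rot": [0,0,0]},
  {"xyz": [-1,0,-1],"rot": [0,0,0]},
  {"xyz": [-1,0,0],"rot": [0,0,0]},
  {"xyz": [-0.6,0,0],"rot": [0,0,0]},
  {"xyz": [0,0,0],"rot": [0,0,0]},
  {"xyz": [0,0,0],"rot": [0,0,0]},
], gripper=46)

```text
clock: 1.1
tool_pos: [0.5398, -0.1672, 0.3506]
ee_rot: [-2.22, -2.221, 0.0]
contact_force: [-0.4, -0.1, -0.4]
gripper_width: 0.54
gripper_force: 0.0
```

```bash
python3 - <<'E'
from h import *
s=snap("wrist","w1.png");snap("scene","scene1.png");snap("side","side1.png")
o=get_obs();print(o["tool_pos"],o["ee_rot"],o["clock"],-s["R"].T@s["t"])
im=np.hstack([load("w1")["image"],]);
a=cv2.resize(load("w1")["image"],(400,300));b=load("scene1")["image"][150:270,330:530];c=load("side1")["image"][260:480,150:400];d=load("side1")["image"][110:260,290:490]
p=np.zeros((600,800,3),np.uint8);p[:300,:400]=a;p[:240,400:]=cv2.resize(b,None,fx=2,fy=2);p[300:,:400]=cv2.resize(d,None,fx=2,fy=2);
c=cv2.resize(c,None,fx=1.6,fy=1.6);p[245:245+352,400:]=c
cv2.imwrite("pics/comb.png",p[:,:,::-1])
E
```

```text
[ 0.54000587 -0.16701543  0.35107637] [-2.21961388e+00 -2.22241132e+00  6.85542521e-05] 1.25 [ 0.53905041 -0.09933943  0.49339017]
```

View pics/comb.png

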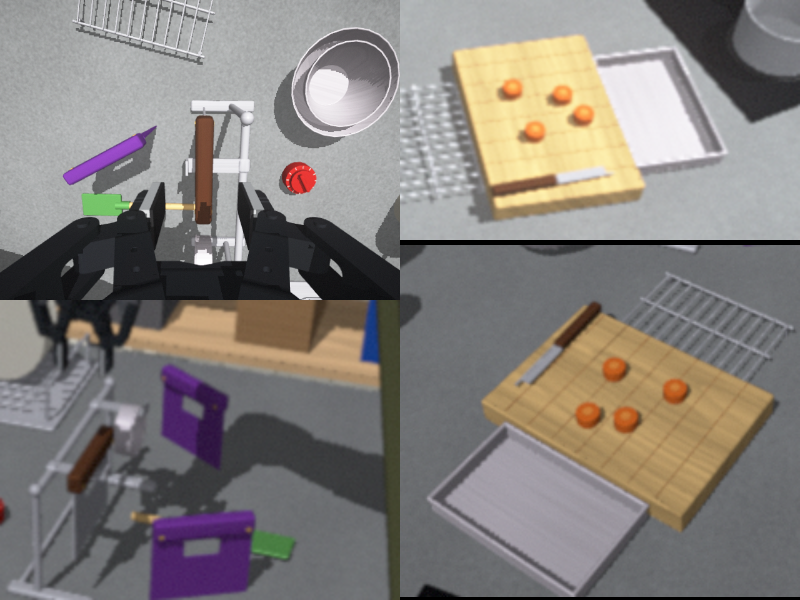

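Wrist (half-scale) view: handle (204,117)–(204,222), hook tip (188,166), rail at column 242, decoy (67,180)–(155,130). The other crops show the block corners free of the arm, and tin on the far (+y) side.

```bash
python3 - <<'E'
from h import *
w,s1,s2=load("w1"),load("scene1"),load("side1")
h=cv2.cvtColor(w["image"],cv2.COLOR_RGB2HSV)
m=((h[...,1]>80)&((h[...,0]<18)|(h[...,0]>172))&(h[...,2]<160)).astype(np.uint8);m[:200]=0;m[460:]=0;m[:,:370]=0;m[:,:385]*=1;m[:,440:]=0
n,l,st,ce=cv2.connectedComponentsWithStats(m);i=1+np.argmax(st[1:,4]);q=np.argwhere(l==i)[:,::-1]
rc=cv2.minAreaRect(q.astype(np.float32));print(st[i],rc);b=cv2.boxPoints(rc)
for p in b: print("handle corner",p,onz(w,p,.216).round(4))
print("tip",onz(w,(376,332),.192),onz(w,(384,332),.192),"arm edges",onz(w,(470,318),.180),onz(w,(470,344),.180))
print("rail",onz(w,(484,250),.18),onz(w,(484,440),.18))
for p in((134,360),(310,260)): print("decoy",onz(w,p,.13).round(3))
f=lambda p:((p[0]-400)/1.6+150,(p[1]-245)/1.6+260)
g=lambda p:((p[0]-400)/2+330,p[1]/2+150)
print("block")
loc=np.array([[-.17,-.12],[-.17,.12],[.17,.12],[.17,-.12]])
P=np.array([[onz(s1,g(p),.04)[:2] for p in((455,47),(585,36),(643,181),(493,200))],[onz(s2,f(p),.04)[:2] for p in((775,402),(682,517),(483,402),(590,307))]])
for Q in(P[0],P[1],P.mean(0)):
    R,_=Ro.align_vectors(np.c_[Q-Q.mean(0),np.zeros(4)],np.c_[loc,np.zeros(4)])
    print(Q.round(4).tolist(),Q.mean(0),R.as_euler("xyz",degrees=True)[2])
T=np.array([onz(s2,f(p),.028)[:2] for p in((650,505),(575,597),(430,497),(505,425))]);print("tin",T.round(3).tolist(),T.mean(0))
yaw=R.as_euler("xyz")[2];c=P.mean((0,1));M=np.array([[np.cos(yaw),np.sin(yaw)],[-np.sin(yaw),np.cos(yaw)]])
for k in((.4328,.2125),(.479,.283),(.5305,.293),(.5297,.2025)): print("carrot",(M@(np.array(k)-c)).round(4))
print("tin in block",(M@(T.mean(0)-c)).round(4))
E
```

```text
Traceback (most recent call last):
ValueError: attempt to get argmax of an empty sequence
```

```bash
cat > m.py <<'E'
from h import *
w,s1,s2=load("w1"),load("scene1"),load("side1")
im=w["image"].astype(int);print(im[300,380:440:6].tolist())
m=((im[...,0]>1.4*im[...,2])&(im[...,0]>20)).astype(np.uint8);m[:200]=0;m[460:]=0;m[:,:386]=0;m[:,440:]=0
n,l,st,ce=cv2.connectedComponentsWithStats(m);i=1+np.argmax(st[1:,4]);q=np.argwhere(l==i)[:,::-1]
rc=cv2.minAreaRect(q.astype(np.float32));print(st[i],rc);b=cv2.boxPoints(rc)
for p in b: print("handle corner",p,onz(w,p,.216).round(4))
print("tip",onz(w,(376,332),.192),onz(w,(384,332),.192),"arm edges",onz(w,(470,318),.180),onz(w,(470,344),.180))
print("rail",onz(w,(484,250),.18),onz(w,(484,440),.18))
for p in((134,360),(310,260)): print("decoy",onz(w,p,.13).round(3))
f=lambda p:((p[0]-400)/1.6+150,(p[1]-245)/1.6+260)
g=lambda p:((p[0]-400)/2+330,p[1]/2+150)
print("block")
loc=np.array([[-.17,-.12],[-.17,.12],[.17,.12],[.17,-.12]])
P=np.array([[onz(s1,g(p),.04)[:2] for p in((455,47),(585,36),(643,181),(493,200))],[onz(s2,f(p),.04)[:2] for p in((775,402),(682,517),(483,402),(590,307))]])
for Q in(P[0],P[1],P.mean(0)):
    R,_=Ro.align_vectors(np.c_[Q-Q.mean(0),np.zeros(4)],np.c_[loc,np.zeros(4)])
    print(Q.round(4).tolist(),Q.mean(0),R.as_euler("xyz",degrees=True)[2])
T=np.array([onz(s2,f(p),.028)[:2] for p in((650,505),(575,597),(430,497),(505,425))]);print("tin",T.round(3).tolist(),T.mean(0))
yaw=R.as_euler("xyz")[2];c=P.mean((0,1));M=np.array([[np.cos(yaw),np.sin(yaw)],[-np.sin(yaw),np.cos(yaw)]])
for k in((.4328,.2125),(.479,.283),(.5305,.293),(.5297,.2025)): print("carrot",(M@(np.array(k)-c)).round(4))
print("tin in block",(M@(T.mean(0)-c)).round(4))
E
python3 m.py
```

```text
[[136, 136, 137], [42, 40, 42], [161, 163, 166], [161, 163, 166], [160, 162, 163], [176, 179, 179], [174, 174, 176], [181, 182, 183], [173, 174, 174], [179, 181, 182]]Traceback (most recent call last):
  File "m.py", line 5, in <module>
    n,l,st,ce=cv2.connectedComponentsWithStats(m);i=1+np.argmax(st[1:,4]);q=np.argwhere(l==i)[:,::-1]
                                                      ~~~~~~~~~^^^^^^^^^^
    return _wrapfunc(a, 'argmax', axis=axis, out=out, **kwds)
    return bound(*args, **kwds)
ValueError: attempt to get argmax of an empty sequence
```

```bash
sed -i 's/m\[:200\]=0;m\[460:\]=0;m\[:,:386\]=0;m\[:,440:\]=0/m[:170]=0;m[372:]=0;m[:,:305]=0;m[:,350:]=0/; s/(376,332),.192),onz(w,(384,332)/(297,266),.192),onz(w,(306,266)/; s/(470,318)/(370,254)/; s/(470,344)/(370,275)/; s/(484,250)/(387,200)/; s/(484,440)/(387,352)/; s/(134,360),(310,260)/(107,288),(248,208)/; /^im=/s/;print.*//' m.py; python3 m.py
```

```text
[ 305  185   37  173 4759] ((322.9610900878906, 271.0071716308594), (34.21294403076172, 172.2118682861328), 0.8882355690002441)
handle corner [304.52185 356.83755] [ 0.5249 -0.2734  0.216 ]
handle corner [307.19147 184.64641] [ 0.5283 -0.1347  0.216 ]
handle corner [341.40033 185.17679] [ 0.5527 -0.135   0.216 ]
handle corner [338.7307  357.36792] [ 0.5525 -0.2738  0.216 ]
tip [ 0.51839126 -0.20428302  0.192     ] [ 0.52577514 -0.20427603  0.192     ] arm edges [ 0.57947141 -0.19766668  0.18      ] [ 0.5801101 -0.2165496  0.18     ]
rail [ 0.59170186 -0.15165014  0.18      ] [ 0.59799917 -0.29085756  0.18      ]
decoy [ 0.324 -0.249  0.13 ]
decoy [ 0.469 -0.168  0.13 ]
block
[[0.2988, 0.1713], [0.3678, 0.3951], [0.6797, 0.315], [0.618, 0.0835]] [0.49109721 0.24123395] -15.274943699851423
[[0.2945, 0.18], [0.3551, 0.3988], [0.6796, 0.3176], [0.6156, 0.089]] [0.48620229 0.24634564] -15.13903749309452
[[0.2966, 0.1757], [0.3615, 0.3969], [0.6797, 0.3163], [0.6168, 0.0863]] [0.48864975 0.24378979] -15.206694444149159
tin [[0.402, 0.388], [0.439, 0.538], [0.673, 0.476], [0.637, 0.335]] [0.5378627  0.43415642]
carrot [-0.0457 -0.0448]
carrot [-0.0196  0.0353]
carrot [0.0275 0.0585]
carrot [ 0.0504 -0.0291]
tin in block [-0.0024  0.1966]
```

Request:
jog_arm([
  {"xyz": [0.08,0.08,1],"rot": [0,0,0]},
  {"xyz": [0,0,1],"rot": [0,0,0]},
  {"xyz": [0,0,1],"rot": [0,0,0]},
  {"xyz": [0,0,1],"rot": [0,0,0]},
  {"xyz": [0,0,1],"rot": [0,0,0]},
  {"xyz": [0,0,0.73],"rot": [0,0,0]},
  {"xyz": [0,0,0],"rot": [0,0,0]},
  {"xyz": [0,0,0],"rot": [0,0,0]},
])

```text
clock: 2.25
tool_pos: [0.543, -0.1654, 0.1804]
ee_rot: [2.22, 2.221, 0.001]
contact_force: [0.8, -0.7, 0.5]
gripper_width: 0.535
gripper_force: 0.0
```

Request:
jog_arm([
  {"xyz": [0,0,0],"rot": [0,0,0]},
  {"xyz": [0,0,0],"rot": [0,0,0]},
  {"xyz": [0,0,0],"rot": [0,0,0]},
  {"xyz": [0,0,0],"rot": [0,0,0]},
  {"xyz": [0,0,0],"rot": [0,0,0]},
  {"xyz": [0,0,0],"rot": [0,0,0]},
], gripper=5, force=90)

```text
clock: 3.0
tool_pos: [0.5433, -0.1658, 0.1807]
ee_rot: [2.22, 2.22, 0.002]
contact_force: [-0.2, 0.2, 6.5]
gripper_width: 0.249
gripper_force: 87.8
```

```bash
python3 - <<'E'
from h import *
s=snap("side","side2.png");w=snap("wrist","w2.png");print(get_obs()["tool_pos"],get_obs()["gripper_force"])
p=np.zeros((480,800,3),np.uint8);p[:300,:400]=cv2.resize(w["image"],(400,300));p[:400,400:]=cv2.resize(s["image"][130:270,300:440],(400,400))
cv2.imwrite("pics/c2.png",p[:,:,::-1])
E
```

```text
[ 0.54328154 -0.16577463  0.18070021] 87.81694650650024
```

View pics/c2.png

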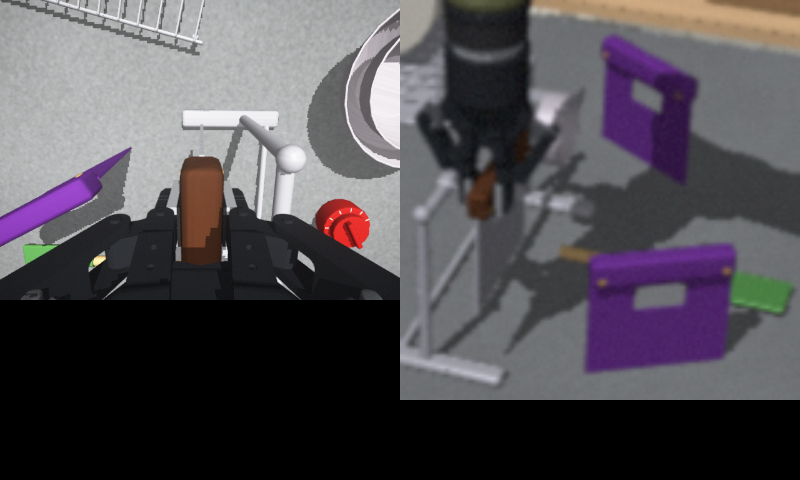

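Good grip: handle between pads, scraper still on the hook. The hung TCP is (0.5433, -0.1658, 0.1807). Now lift 19 mm and back off the hook.

Request:
jog_arm([
  {"xyz": [0,0,-0.3],"rot": [0,0,0]},
  {"xyz": [0,0,-0.33],"rot": [0,0,0]},
  {"xyz": [0,0,0],"rot": [0,0,0]},
  {"xyz": [0,0,0],"rot": [0,0,0]},
])

```text
clock: 3.6
tool_pos: [0.5423, -0.1656, 0.1981]
ee_rot: [-2.221, -2.221, 0.0]
contact_force: [0.2, 0.2, -2.3]
gripper_width: 0.245
gripper_force: 88.1
```

Request:
jog_arm([
  {"xyz": [0,-0.4,0],"rot": [0,0,0]},
  {"xyz": [0,-0.5,0],"rot": [0,0,0]},
  {"xyz": [0,-0.5,0],"rot": [0,0,0]},
  {"xyz": [0,0,0],"rot": [0,0,0]},
  {"xyz": [0,0,0],"rot": [0,0,0]},
])

```text
clock: 4.22
tool_pos: [0.5007, -0.1657, 0.1986]
ee_rot: [2.221, 2.221, 0.001]
contact_force: [0.4, -0.4, -1.4]
gripper_width: 0.246
gripper_force: 88.4
```

Request:
jog_arm([
  {"xyz": [0,0,-1],"rot": [0,0,0]},
  {"xyz": [0,0,-1],"rot": [0,0,0]},
  {"xyz": [1,0,-0.67],"rot": [0,0,0]},
  {"xyz": [1,0,0],"rot": [0,0,0]},
  {"xyz": [1,-0.4,0],"rot": [0,0,0]},
  {"xyz": [1,-0.4,0],"rot": [0,0,0]},
  {"xyz": [1,-0.4,0],"rot": [0,0,0]},
  {"xyz": [1,-0.4,0],"rot": [0,0,0]},
  {"xyz": [1,-0.4,0],"rot": [0,0,0]},
  {"xyz": [1,-0.38,0],"rot": [0,0,0]},
  {"xyz": [1,0,0],"rot": [0,0,0]},
  {"xyz": [1,0,0],"rot": [0,0,0]},
])

```text
clock: 5.72
tool_pos: [0.4294, 0.1357, 0.2787]
ee_rot: [2.221, 2.221, 0.002]
contact_force: [0.1, -0.7, -2.0]
gripper_width: 0.247
gripper_force: 88.7
```

Request:
jog_arm([
  {"xyz": [1,0,0],"rot": [0,0,0]},
  {"xyz": [0,0,0],"rot": [0,0,-1]},
  {"xyz": [0,0,0],"rot": [0,0,-1]},
  {"xyz": [0,0,0],"rot": [0,0,-1]},
  {"xyz": [0,0,0],"rot": [0,0,-1]},
  {"xyz": [0,0,0],"rot": [0,0,-1]},
  {"xyz": [0,0,0],"rot": [0,0,-1]},
  {"xyz": [0,0,0],"rot": [0,0,-1]},
  {"xyz": [0,0,0],"rot": [0,0,-1]},
  {"xyz": [0,0,0],"rot": [0,0,-1]},
  {"xyz": [0,0,0],"rot": [0,0,-0.35]},
  {"xyz": [0,0,0],"rot": [0,0,0]},
])

```text
clock: 7.22
tool_pos: [0.4293, 0.1646, 0.2785]
ee_rot: [0.416, 3.114, 0.0]
contact_force: [0.2, 0.1, -1.5]
gripper_width: 0.244
gripper_force: 88.7
```

```bash
python3 - <<'E'
from h import *
w=snap("wrist","w3.png");s=snap("side","side3.png");o=get_obs();print(o["tool_pos"],o["joints"],o["clock"])
R=Ro.from_rotvec(o["ee_rot"]).as_matrix();print(R.round(3))
a=np.radians(-15.2);ex=np.array([np.cos(a),np.sin(a)]);ey=np.array([-ex[1],ex[0]]);d=o["tool_pos"][:2]-[.4886,.2438];print("block frame",d@ex,d@ey)
p=np.zeros((480,800,3),np.uint8);p[:300,:400]=cv2.resize(w["image"],(400,300));p[:,400:]=cv2.resize(s["image"][210:450,200:400],(400,480))
cv2.imwrite("pics/c3.png",p[:,:,::-1])
E
```

```text
[0.42921015 0.16457821 0.27844529] [ 3.66138284e-01  3.21317703e-02 -2.78598822e-01  1.25985973e+00
  2.08660063e-05  6.32184708e-01] 7.325
[[-0.965  0.263  0.   ]
 [ 0.263  0.965  0.   ]
 [-0.     0.    -1.   ]]
block frame -0.03654108731051109 -0.092021713250511
```

View pics/c3.png

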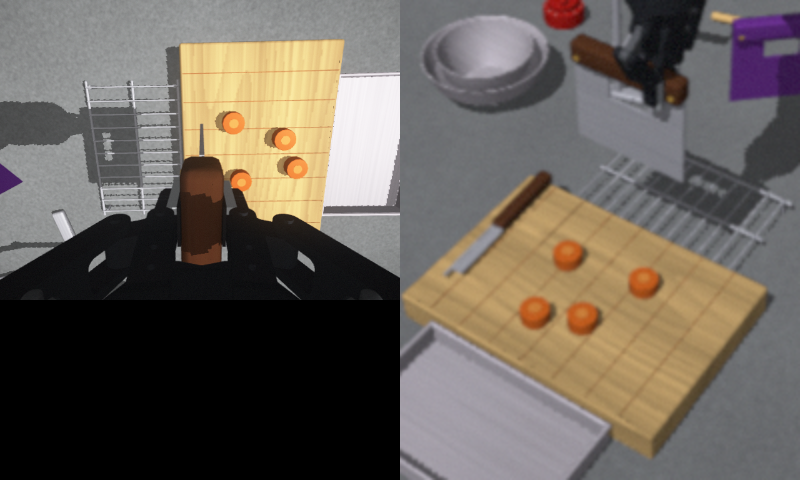

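```bash
python3 - <<'E'
from h import *
w=load("w3")
for k in((233,124),(285,140),(297,169),(241,182)): print(onz(w,(k[0]*1.6,k[1]*1.6),.055).round(4))
for k in((181,43),(343,41)): print("corner",onz(w,(k[0]*1.6,k[1]*1.6),.04).round(4))
for k in((201,125),(201,155)): print("blade edge",onz(w,(k[0]*1.6,k[1]*1.6),.1785).round(4))
s=load("side3")
for k in((577,137),(683,179)): print("blade bottom",onz(s,((k[0]-400)/2+200,k[1]/2+210),.1785).round(4))
E
```

```text
[0.4333 0.2129 0.055 ]
[0.4786 0.2846 0.055 ]
[0.5306 0.2948 0.055 ]
[0.5292 0.2038 0.055 ]
corner [0.3018 0.1684 0.04  ]
corner [0.3611 0.3929 0.04  ]
blade edge [0.4018 0.1712 0.1785]
blade edge [0.4323 0.1629 0.1785]
blade bottom [0.5328 0.1454 0.1785]
blade bottom [0.4003 0.1708 0.1785]
```

Request:
jog_arm([
  {"xyz": [0,0,1],"rot": [0,0,0]},
  {"xyz": [0,0,1],"rot": [0,0,0]},
  {"xyz": [0,0,1],"rot": [0,0,0]},
  {"xyz": [0,0,0.8],"rot": [0,0,0]},
  {"xyz": [0,0,0.35],"rot": [0,0,0]},
  {"xyz": [0,0,0.25],"rot": [0,0,0]},
  {"xyz": [0,0,0],"rot": [0,0,0]},
  {"xyz": [0,0,0],"rot": [0,0,0]},
])

```text
clock: 8.32
tool_pos: [0.4296, 0.1646, 0.1472]
ee_rot: [0.415, 3.113, 0.001]
contact_force: [-0.4, 0.5, -2.1]
gripper_width: 0.246
gripper_force: 88.5
```

Request:
jog_arm([
  {"xyz": [0,0.25,0],"rot": [0,0,0]},
  {"xyz": [0,0.25,0],"rot": [0,0,0]},
  {"xyz": [0,0.25,0],"rot": [0,0,0]},
  {"xyz": [0,0.25,0],"rot": [0,0,0]},
  {"xyz": [0,0.25,0],"rot": [0,0,0]},
  {"xyz": [0,0.25,0],"rot": [0,0,0]},
  {"xyz": [0,0.25,0],"rot": [0,0,0]},
  {"xyz": [0,0.25,0],"rot": [0,0,0]},
  {"xyz": [0,0.25,0],"rot": [0,0,0]},
  {"xyz": [0,0.25,0],"rot": [0,0,0]},
  {"xyz": [0,0.25,0],"rot": [0,0,0]},
  {"xyz": [0,0.25,0],"rot": [0,0,0]},
])

```text
clock: 9.82
tool_pos: [0.4527, 0.2517, 0.1464]
ee_rot: [0.416, 3.114, -0.0]
contact_force: [-0.8, -0.4, -3.5]
gripper_width: 0.247
gripper_force: 88.6
```

```bash
cat > c4.py <<'E'
import sys
from h import *
n=sys.argv[1]
w=snap("wrist");s=snap("side","s"+n+".png");c=snap("scene","sc"+n+".png");o=get_obs();print(o["tool_pos"],o["clock"])
a=np.radians(-15.2);ex=np.array([np.cos(a),np.sin(a)]);ey=np.array([-ex[1],ex[0]]);d=o["tool_pos"][:2]-[.4886,.2438];print("block frame",d@ex,d@ey)
p=np.zeros((540,800,3),np.uint8);p[:300,:400]=cv2.resize(w["image"],(400,300));p[:,400:]=cv2.resize(s["image"][210:480,180:380],(400,540));p[300:,:400]=cv2.resize(c["image"][150:270,330:530],(400,240))
cv2.imwrite("pics/c"+n+".png",p[:,:,::-1])
E
python3 c4.py 4
```

```text
[0.45273717 0.25162769 0.14637786] 9.975
block frame -0.03666055472199459 -0.001848992293626727
```

View pics/c4.png

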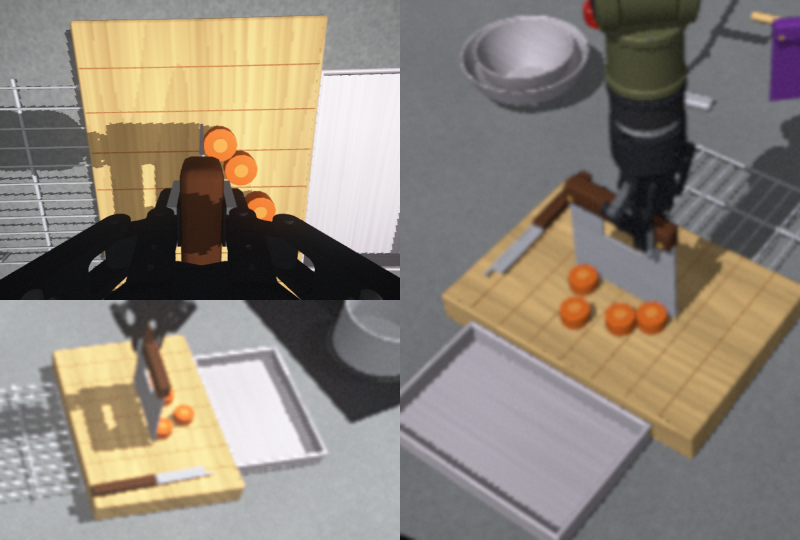

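Carrots all ahead of the blade (side crop (583,279),(575,312),(620,318),(652,317)), evenly inside its ends. Continue.

Request:
jog_arm([
  {"xyz": [0,0.25,0],"rot": [0,0,0]},
  {"xyz": [0,0.25,0],"rot": [0,0,0]},
  {"xyz": [0,0.25,0],"rot": [0,0,0]},
  {"xyz": [0,0.25,0],"rot": [0,0,0]},
  {"xyz": [0,0.25,0],"rot": [0,0,0]},
  {"xyz": [0,0.25,0],"rot": [0,0,0]},
  {"xyz": [0,0.25,0],"rot": [0,0,0]},
  {"xyz": [0,0.25,0],"rot": [0,0,0]},
  {"xyz": [0,0.25,0],"rot": [0,0,0]},
  {"xyz": [0,0.25,0],"rot": [0,0,0]},
  {"xyz": [0,0.25,0],"rot": [0,0,0]},
  {"xyz": [0,0.25,0],"rot": [0,0,0]},
])

```text
clock: 11.48
tool_pos: [0.4763, 0.3386, 0.1464]
ee_rot: [-0.416, -3.114, -0.0]
contact_force: [-0.3, -1.0, -2.2]
gripper_width: 0.247
gripper_force: 88.6
```

Request:
jog_arm([
  {"xyz": [0,0.25,0],"rot": [0,0,0]},
  {"xyz": [0,0.25,0],"rot": [0,0,0]},
  {"xyz": [0,0.25,0],"rot": [0,0,0]},
  {"xyz": [0,0.25,0],"rot": [0,0,0]},
  {"xyz": [0,0.25,0],"rot": [0,0,0]},
  {"xyz": [0,0.25,0],"rot": [0,0,0]},
  {"xyz": [0,0.2,0],"rot": [0,0,0]},
  {"xyz": [0,0,0],"rot": [0,0,0]},
])

```text
clock: 12.48
tool_pos: [0.4897, 0.3878, 0.1463]
ee_rot: [0.415, 3.114, 0.0]
contact_force: [0.3, -0.7, -2.6]
gripper_width: 0.246
gripper_force: 88.7
```

```bash
python3 c4.py 5
```

```text
[0.48946396 0.38707143 0.14632702] 12.625
block frame -0.036730480072062636 0.13848580986697206
```

View pics/c5.png

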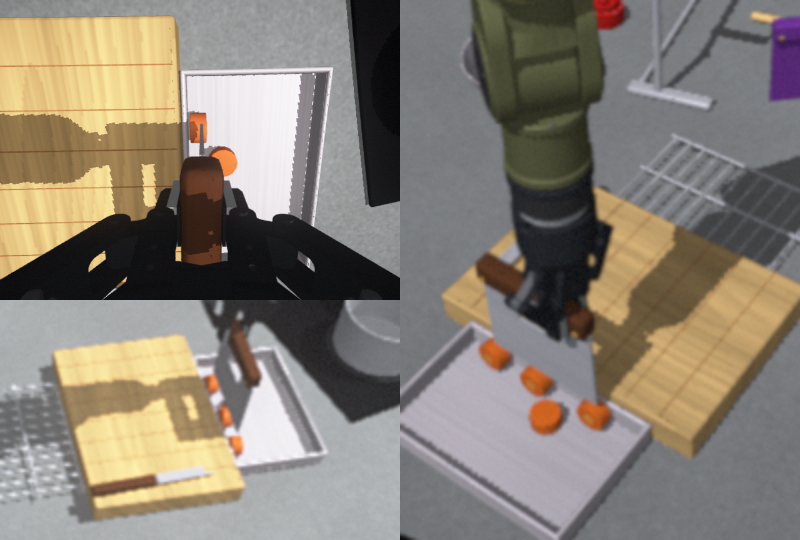

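Request:
jog_arm([
  {"xyz": [0,0,-1],"rot": [0,0,0]},
  {"xyz": [0,0,-1],"rot": [0,0,0]},
  {"xyz": [0,0,-1],"rot": [0,0,0]},
  {"xyz": [0,0,-0.5],"rot": [0,0,0]},
  {"xyz": [0,0,0],"rot": [0,0,0]},
])

```text
clock: 13.25
tool_pos: [0.4901, 0.3876, 0.2523]
ee_rot: [0.416, 3.113, 0.002]
contact_force: [0.6, -0.3, -1.7]
gripper_width: 0.241
gripper_force: 88.8
```

```bash
python3 - <<'E'
from h import *
w=snap("wrist","w6.png");s=snap("side","side6.png");c=snap("scene","scene6.png")
p=np.zeros((600,800,3),np.uint8)
p[:300,:400]=cv2.resize(w["image"][100:340,220:540],(400,300));p[:300,400:]=cv2.resize(s["image"][360:450,190:310],(400,300));p[300:,:400]=cv2.resize(c["image"][170:230,410:490],(400,300))
cv2.imwrite("pics/c6.png",p[:,:,::-1])
a=np.radians(-15.2);ex=np.array([np.cos(a),np.sin(a)]);ey=np.array([-ex[1],ex[0]])
for n,v in(("w",w),("side",s),("scene",c)):
    i=v["image"].astype(int);m=((i[...,0]>150)&(i[...,2]<90)&(i[...,1]<160)&(i[...,0]>1.5*i[...,1])).astype(np.uint8)
    k,l,st,ce=cv2.connectedComponentsWithStats(m)
    for j in range(1,k):
        X=onz(v,ce[j],.018);d=X[:2]-[.4886,.2438]
        if st[j,4]>15 and abs(d@ex)<.15 and abs(d@ey)<.3: print(n,ce[j].round(1),st[j,2:],(d@ex).round(4),(d@ey).round(4))
E
```

```text
w [317.4 183.4] [ 19  35 604] -0.0577 0.1344
w [345.3 226.1] [ 33  34 750] -0.0153 0.1621
w [314.8 246.5] [ 7  6 38] 0.0059 0.1316
side [226.4 385.8] [ 14  16 139] 0.081 0.1355
side [247.1 399. ] [ 15  16 150] 0.021 0.1361
side [275.8 415.9] [ 15  17 167] -0.0559 0.1342
side [251.9 417.7] [ 16  17 197] -0.018 0.1666
scene [435.3 191.3] [ 5  8 32] -0.0602 0.1374
scene [444.6 203.8] [11 15 90] -0.0005 0.1522
scene [447.6 221.9] [ 6  8 31] 0.0766 0.139
```

View pics/c6.png

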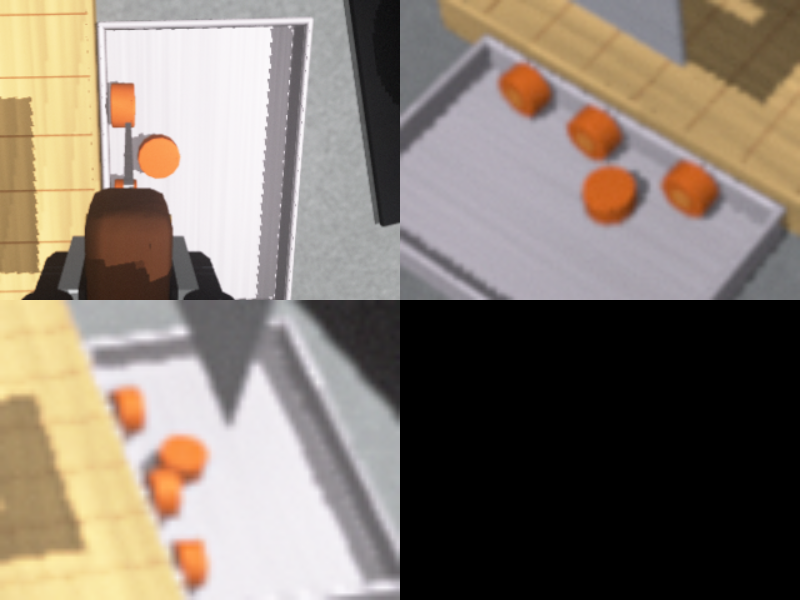

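All four rounds lie inside the tin: side crop (525,90),(595,132),(690,188) standing on edge, (610,194) flat. Back to the rack.

Request:
jog_arm([
  {"xyz": [0,0,-0.9],"rot": [0,0,1]},
  {"xyz": [0,0,0],"rot": [0,0,1]},
  {"xyz": [0,0,0],"rot": [0,0,1]},
  {"xyz": [0,0,0],"rot": [0,0,1]},
  {"xyz": [0,0,0],"rot": [0,0,1]},
  {"xyz": [0,0,0],"rot": [0,0,1]},
  {"xyz": [0,0,0],"rot": [0,0,1]},
  {"xyz": [0,0,0],"rot": [0,0,1]},
  {"xyz": [0,0,0],"rot": [0,0,1]},
  {"xyz": [0,0,0],"rot": [0,0,0.35]},
  {"xyz": [0,0,0],"rot": [0,0,0]},
])

```text
clock: 14.78
tool_pos: [0.4891, 0.387, 0.2771]
ee_rot: [-2.221, -2.222, 0.003]
contact_force: [-0.1, -0.1, -2.5]
gripper_width: 0.243
gripper_force: 88.6
```

Request:
jog_arm([
  {"xyz": [-1,0,0],"rot": [0,0,0]},
  {"xyz": [-1,0,0],"rot": [0,0,0]},
  {"xyz": [-1,0,0],"rot": [0,0,0]},
  {"xyz": [-1,0,0],"rot": [0,0,0]},
  {"xyz": [-1,0,0],"rot": [0,0,0]},
  {"xyz": [-1,0,0],"rot": [0,0,0]},
  {"xyz": [-1,0,0],"rot": [0,0,0]},
  {"xyz": [-1,0,0],"rot": [0,0,0]},
  {"xyz": [-1,0,0],"rot": [0,0,0]},
  {"xyz": [-1,0,0],"rot": [0,0,0]},
  {"xyz": [-1,0,0],"rot": [0,0,0]},
  {"xyz": [-1,0,0],"rot": [0,0,0]},
])

```text
clock: 16.27
tool_pos: [0.4892, 0.0263, 0.2778]
ee_rot: [-2.22, -2.222, 0.001]
contact_force: [0.1, -0.4, -2.0]
gripper_width: 0.242
gripper_force: 88.7
```

Request:
jog_arm([
  {"xyz": [-1,0,0],"rot": [0,0,0]},
  {"xyz": [-1,0,0],"rot": [0,0,0]},
  {"xyz": [-1,0,0],"rot": [0,0,0]},
  {"xyz": [-1,0,0],"rot": [0,0,0]},
  {"xyz": [-1,0,0],"rot": [0,0,0]},
  {"xyz": [-1,0.3,0],"rot": [0,0,0]},
  {"xyz": [-0.45,0,0],"rot": [0,0,0]},
  {"xyz": [0,0,0],"rot": [0,0,0]},
  {"xyz": [0,0,0],"rot": [0,0,0]},
])

```text
clock: 17.4
tool_pos: [0.4982, -0.1653, 0.2782]
ee_rot: [-2.22, -2.222, -0.0]
contact_force: [-0.2, 0.9, -2.1]
gripper_width: 0.244
gripper_force: 88.6
```

Request:
jog_arm([
  {"xyz": [0,0.08,1],"rot": [0,0,0]},
  {"xyz": [0,0,1],"rot": [0,0,0]},
  {"xyz": [0,0,0.62],"rot": [0,0,0]},
  {"xyz": [0,0,0],"rot": [0,0,0]},
  {"xyz": [0,0,0],"rot": [0,0,0]},
])

```text
clock: 18.02
tool_pos: [0.5014, -0.1657, 0.2008]
ee_rot: [2.22, 2.222, 0.001]
contact_force: [0.5, -0.2, -2.6]
gripper_width: 0.249
gripper_force: 88.5
```

```bash
cat > c7.py <<'E'
import sys
from h import *
n=sys.argv[1];o=get_obs();print(o["tool_pos"],o["clock"])
w=snap("wrist","w%s.png"%n);s=snap("side","side%s.png"%n);c=snap("scene","scene%s.png"%n)
p=np.zeros((600,800,3),np.uint8)
p[:300,:400]=cv2.resize(w["image"],(400,300));p[:400,400:]=cv2.resize(s["image"][130:270,300:440],(400,400));p[300:,:400]=cv2.resize(c["image"][190:310,180:340],(400,300))
cv2.imwrite("pics/c%s.png"%n,p[:,:,::-1])
E
python3 c7.py 7
```

```text
[ 0.50143879 -0.16574756  0.20076421] 18.025
```

View pics/c7.png

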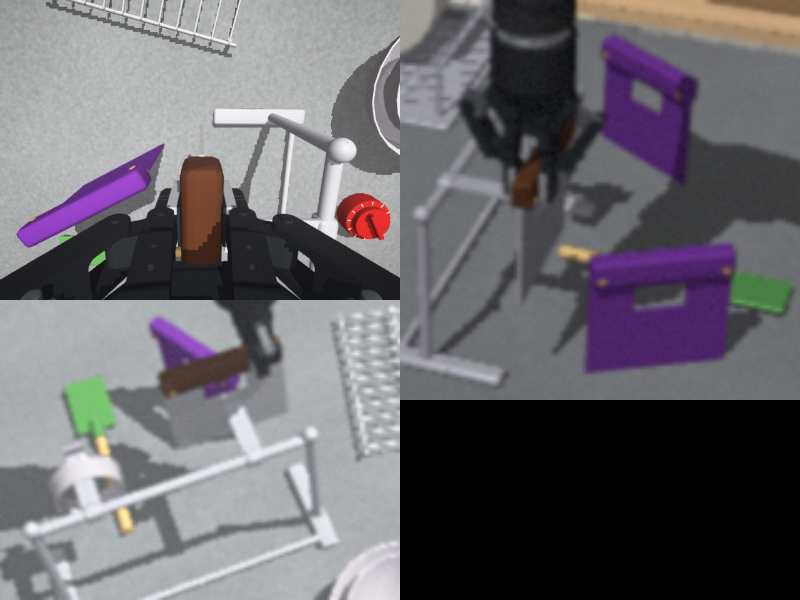

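Grasp unchanged (handle at the same place in the wrist view) and the free hook strap is visible at scene crop (245,432) in front of the slot. Advance onto the hook.

Request:
jog_arm([
  {"xyz": [0,0.25,0.05],"rot": [0,0,0]},
  {"xyz": [0,0.25,0],"rot": [0,0,0]},
  {"xyz": [0,0.25,0],"rot": [0,0,0]},
  {"xyz": [0,0,0],"rot": [0,0,0]},
])

```text
clock: 18.68
tool_pos: [0.5242, -0.1662, 0.1981]
ee_rot: [2.221, 2.222, 0.0]
contact_force: [-1.1, -0.3, -2.5]
gripper_width: 0.246
gripper_force: 88.7
```

Request:
jog_arm([
  {"xyz": [0,0.25,0],"rot": [0,0,0]},
  {"xyz": [0,0.25,0],"rot": [0,0,0]},
  {"xyz": [0,0.15,0],"rot": [0,0,0]},
  {"xyz": [0,0,0],"rot": [0,0,0]},
])

```text
clock: 19.18
tool_pos: [0.5433, -0.1662, 0.1982]
ee_rot: [-2.221, -2.222, 0.0]
contact_force: [-0.0, -0.5, -2.6]
gripper_width: 0.243
gripper_force: 88.8
```

Request:
jog_arm([
  {"xyz": [0,0,0.2],"rot": [0,0,0]},
  {"xyz": [0,0,0.2],"rot": [0,0,0]},
  {"xyz": [0,0,0.1],"rot": [0,0,0]},
  {"xyz": [0,0,0],"rot": [0,0,0]},
])

```text
clock: 19.68
tool_pos: [0.5426, -0.1661, 0.1829]
ee_rot: [-2.221, -2.221, 0.001]
contact_force: [-0.6, 0.4, -1.7]
gripper_width: 0.243
gripper_force: 88.7
```

Lower the last 2–3 mm until the hook bears.

Request:
jog_arm([
  {"xyz": [0,0,0.05],"rot": [0,0,0]},
  {"xyz": [0,0,0.03],"rot": [0,0,0]},
  {"xyz": [0,0,0],"rot": [0,0,0]},
  {"xyz": [0,0,0],"rot": [0,0,0]},
])

```text
clock: 20.18
tool_pos: [0.543, -0.1662, 0.181]
ee_rot: [2.221, 2.221, 0.0]
contact_force: [-0.1, -0.2, -1.9]
gripper_width: 0.245
gripper_force: 88.8
```

Request:
jog_arm([
  {"xyz": [0,0,0.04],"rot": [0,0,0]},
  {"xyz": [0,0,0],"rot": [0,0,0]},
  {"xyz": [0,0,0],"rot": [0,0,0]},
])

```text
clock: 20.55
tool_pos: [0.5431, -0.1662, 0.1807]
ee_rot: [2.221, 2.221, 0.001]
contact_force: [-2.0, 1.5, 5.2]
gripper_width: 0.246
gripper_force: 90.1
```

It bears (+5 N). Release.

Request:
jog_arm([
  {"xyz": [0,0,0],"rot": [0,0,0]},
  {"xyz": [0,0,0],"rot": [0,0,0]},
  {"xyz": [0,0,0],"rot": [0,0,0]},
  {"xyz": [0,0,0],"rot": [0,0,0]},
  {"xyz": [0,0,0],"rot": [0,0,0]},
], gripper=46, force=20)

```text
clock: 21.18
tool_pos: [0.543, -0.1662, 0.1796]
ee_rot: [-2.221, -2.221, 0.0]
contact_force: [-0.4, 0.4, 0.1]
gripper_width: 0.538
gripper_force: 0.0
```

Request:
jog_arm([
  {"xyz": [0,0,-0.4],"rot": [0,0,0]},
  {"xyz": [0,0,-0.8],"rot": [0,0,0]},
  {"xyz": [0,0,-1],"rot": [0,0,0]},
  {"xyz": [0,0,-1],"rot": [0,0,0]},
  {"xyz": [0,0,-1],"rot": [0,0,0]},
  {"xyz": [0,0,-1],"rot": [0,0,0]},
  {"xyz": [0,0,-0.5],"rot": [0,0,0]},
  {"xyz": [0,0,0],"rot": [0,0,0]},
  {"xyz": [0,0,0],"rot": [0,0,0]},
])

```text
clock: 22.3
tool_pos: [0.5426, -0.1661, 0.3496]
ee_rot: [-2.22, -2.22, 0.001]
contact_force: [0.3, -0.9, -1.6]
gripper_width: 0.543
gripper_force: 0.0
```

```bash
python3 c7.py 8
```

```text
[ 0.54256629 -0.16606619  0.34956848] 22.3
```

View pics/c8.png

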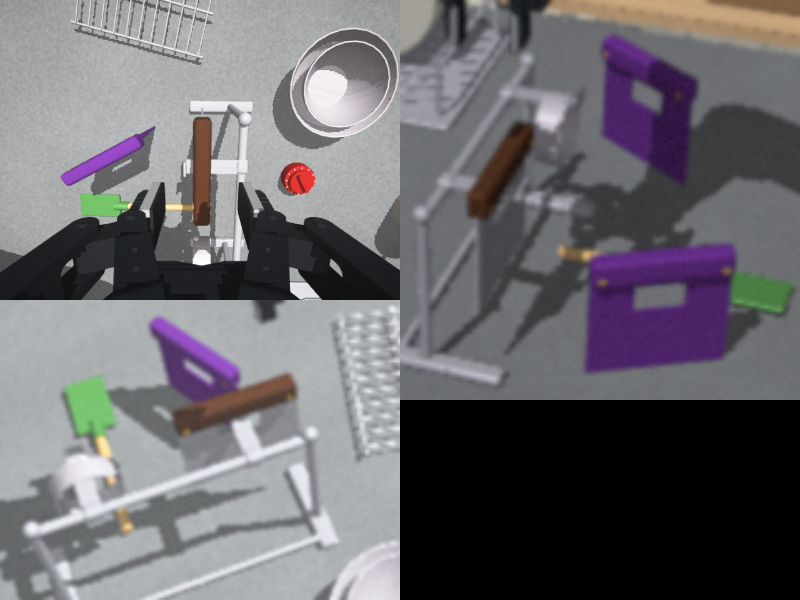

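The scraper hangs on its hook as before (wrist crop (203,118)–(203,222)). Gripper clear, bystanders unmoved, all four carrots in the tin. Handing in.

```bash
python3 -c "
from rig import *
print(job_done())"
```

```text
the job is handed in; nothing more can be done
None
```

The scraper swept all four carrot rounds into the tin and hangs back on its hook, released. The job is handed in at about 22 s with the gripper clear; three rounds stand on edge in the tin, and I saw no bystander move.

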